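Slide the tin through the gateposts into its bay

TASK

Put the small food tin away in the wooden tin bay by pushing it with the fingertips: slide it along the worktop, in through the gap between the two posts, until it stands upright against the bay's back rail. Keep it standing on the worktop all the way, never lifted, and leave the salt shaker, kitchen timer and espresso cup where they stand.

Things in the scene. Friction and masses are not known exactly. Their poses are not given: they have to be found in the camera images.
- small_tin: the small tin to be pushed: a closed round food tin, 57 mm in diameter, 72 mm tall, about 0.18 kg (varies), loose, standing upright on the worktop. Origin: centre of its underside; z up along its axis. It starts on the worktop before the posts
- tin_bay: wooden tin bay, fixed, open above, no floor. Origin: on the worktop midway between its two posts; x points level in through the gap into the bay, y across the gap, z up. The round posts, 32 mm thick, 50 mm tall, stand at x = 0, y = -49 and +49 mm: the gap is 66 mm wide. From each post a side rail 30 mm tall runs back (inner faces at y = -43 and +43 mm) to the back rail
- bay_back (a point): on the worktop at the middle of the inner face of the bay's back rail (40 mm tall, 12 mm thick), at x = 105 mm, y = 0 of the bay; axes as the bay's. The tin touches the rail when its centre is 28.7 mm before this, at x = 76 mm of the bay
- salt_shaker: bystander: loose glass salt shaker with a grey cap, 44 mm in diameter, 90 mm tall, upright. Origin: centre of its underside
- kitchen_timer: bystander: loose round red and white kitchen timer, 64 mm in diameter, 58 mm tall. Origin: centre of its underside
- espresso_cup: bystander: loose espresso cup, 58 mm wide (84 mm with its handle), 49 mm tall. Origin: centre of its underside
Mind the look-alikes: they are no part of the job. What is shaped like the small_tin but green is not meant.

How it is judged (in metres and radians):
On the way:
1. the tin, standing on the worktop, passes between the two posts (x of small_tin in the frame of tin_bay between -0.02 and 0.02 m and y of small_tin in the frame of tin_bay between -0.012 and 0.012 m and height (world z) of small_tin below 0.006 m and angle between small_tin's own z axis and vertical below 0.15 rad), for 0.05 s.
At the end, for the whole second after the job is handed in: The tin stands upright (within 0.1 rad) and at rest on the worktop inside the bay, within 8 mm of touching the back rail, and each bystander is within 20 mm of where it stood (x of small_tin in the frame of tin_bay between 0.068 and 0.085 m and y of small_tin in the frame of tin_bay between -0.02 and 0.02 m and height (world z) of small_tin below 0.005 m and angle between small_tin's own z axis and vertical below 0.1 rad and linear speed of small_tin below 0.01 m/s and distance of each of salt_shaker, kitchen_timer, espresso_cup from where it was at the start of the episode below 0.02 m).
It fails at once if the tin is lifted off the worktop (more than 10 mm) (height (world z) of small_tin above 0.01 m).
It fails at once if the tin is tipped (more than 0.4 rad) (angle between small_tin's own z axis and vertical above 0.4 rad).
It fails at once if the salt shaker is shifted by more than 20 mm (distance of salt_shaker from where it was at the start of the episode above 0.02 m).
It fails at once if the kitchen timer is shifted by more than 20 mm (distance of kitchen_timer from where it was at the start of the episode above 0.02 m).
It fails at once if the espresso cup is shifted by more than 20 mm (distance of espresso_cup from where it was at the start of the episode above 0.02 m).
It also fails if it takes over 54 s, if anything falls off the work surface, if the arm or the gripper's body presses on something with over 40 N, if the wrist force passes 120 N, or if a joint passes its speed limit or range.

ROBOT

A 7-joint arm with a two-finger parallel gripper is mounted at the origin on a cart in front of the work surface, level with it; the furniture and walls round the work are solid. World frame = base frame: x ahead of the robot, y to its left, z up, the work surface at z = 0. Lengths are in mm, angles in rad, forces in N, time in s.
With the tool pointing down it reaches from about 350 to 900 mm from the base axis. Payload 19.9 kg.
Tool frame: the origin (TCP) lies between the finger pads; the fingertips stand 19 mm ahead of it and the grasp point (between the pads) is the TCP; z points along the fingers, y is the line along which they close (so a half turn about z gives the same grasp; the last joint's range is limited). The gripper opens to 94 mm and grips with 3 to 60 N. Pads are 16 mm wide; open, the fingers measure 119 mm over their backs; the gripper's body (75 mm by 177 mm) begins 78 mm behind the grasp point.
Start: joints at [1.147, 0.417, -0.01, 1.614, 0.005, 1.111, -0.053], TCP at [232.863, -579.979, 224.425] pointing down, gripper open.
Joint ranges: [-2.81, 2.81], [-0.39, 2.02], [-1.27, 1.25], [0.06, 2.57], [-1.19, 4.33], [0.19, 2], [-2.82, 2.82]. Speed limits (rad/s): [1.89, 1.89, 2.39, 2.39, 3.01, 3.01, 3.01].

INTERFACE

Orientations are given as [roll, pitch, yaw] about the fixed x, y, z axes, in that order (R = Rz(yaw) Ry(pitch) Rx(roll)).
In Python, from plant import ctrl, snapshot, order, boxes_of gives the robot as it stands.
- The arm moves only by the tool move_arm, never from a script. Its argument "targets" is a list of rows, each a list of 5 numbers: the finger opening in cm, from 0 to 9.4, then the shift along the world's x, y, z in cm, then the turn about the world's z in rad. A call has 1 to 12 rows; each row is the pose to reach, as a shift and turn from the pose commanded when the call began; what a row does not reach only later rows make up. A row lasts 1/8 s, in which the tool goes at most 62.5 mm and 10.7 degrees, less where a joint would pass 70% of its speed; a pose out of reach is approached as far as the arm can. A call with a gripper value outside its range is refused whole. The fingers move at their own pace and stop on an object; "newtons" is the grip in N (left out, the last holds). Time passes only in rows, so rows that repeat a pose let the fingers close. It gives the time, the measured TCP pose, the force, the opening and the grip force at its end, in the units of the state.
- ctrl.get_obs(): the state, without advancing time (a new reading comes with each control period).
- snapshot(name): name is "side" or "top"; returns a dict with "image" (480x640x3 uint8, red, green, blue), "fx", "fy", "cx", "cy" (pixels), "dist_coeffs" ([k1, k2, p1, p2, k3] as OpenCV has them; the pictures are not rectified), "position" and "rotation" of the camera in the world. Camera axes: x right, y up, looking along -z (the intrinsics and any distortion apply to the point x, -y, -z); pixel columns grow to the right and rows downward; lengths in mm; the calibration is good to about 2 mm. A picture is of the moment at which its call begins. There is no depth.
- order.sign_off(): hands the job in; it is judged then, once.
Trained networks look in a picture, given as the dict that the camera call returned (one of the last four; its "shot" number tells which), for a name from the list of things; names that differ only in an ending like _2 or _b are one class to them, and where a whole thing is asked for, a point or a joint stands for the part that bears it (a point fixed in the world has none). Each returns a list of dicts, best first, with "p" (0 to 1); they miss things now and then, are a little off and sometimes report something else, mostly with a low value. They report only what shows in the picture. A call takes as long as a camera call. They do not tell look-alikes from the thing itself.
- boxes_of(picture, query): "bbox" ([left, top, width, height] in pixels, round what is visible of it).
The state is a dict: "time": time; "joints": joint angles; "dq": joint speeds; "effort": joint torques, N m; "eef_pos": TCP position; "tool_rot": TCP orientation; "contact_force": force on the tool from outside, world axes, zero at the start; "moment": the same for the moment, N m; "opening": finger opening in mm; "gripper_force": force on a finger pad.
Only numpy, scipy, OpenCV 4.12 (cv2) and the standard library are available. Lean on these libraries where they do the work, as an engineer would, in place of code of your own. Each camera call takes 0.05 s, during which the arm holds its last target. There are 200 camera calls.

## Working session

There is one attempt and no reset: what is moved stays moved. The work goes in short steps, Python scripts to look and compute and a tool call to move; the robot and the scene stay as the last step left them, time stands still between calls to the robot, and variables do not carry over. Pictures are saved under pics/ and viewed, at most 10 in all, crops included, and the job is handed in when it is done.

Besides the shell and the picture viewer there is one more tool, called after "Call:" as a command line: name --pt "numbers of a row" for each row, then --argument value for the rest. move_arm: Moves the arm, as the interface text tells. Its arguments: {"type":"object","properties":{"targets":{"type":"array"},"newtons":{"type":"number"}},"required":["targets"]}

```bash
mkdir -p pics; cat > h.py <<'E'
import numpy as np, cv2
from plant import ctrl, snapshot, order, boxes_of
def ray(s,u,v):
    K=np.array([[s["fx"],0,s["cx"]],[0,s["fy"],s["cy"]],[0,0,1.]])
    p=cv2.undistortPoints(np.array([[[u,v]]],float),K,np.array(s["dist_coeffs"],float))[0,0]
    d=np.array(s["rotation"]).reshape(3,3)@np.array([p[0],-p[1],-1]); return np.array(s["position"]),d
def at_z(s,u,v,z):
    o,d=ray(s,u,v); return (o+d*(z-o[2])/d[2]).round(1)
def proj(s,P):
    R=np.array(s["rotation"]).reshape(3,3); c=(np.atleast_2d(P)-np.array(s["position"]))@R; c=c*[1,-1,-1]
    K=np.array([[s["fx"],0,s["cx"]],[0,s["fy"],s["cy"]],[0,0,1.]])
    return cv2.projectPoints(c.reshape(-1,1,3),np.zeros(3),np.zeros(3),K,np.array(s["dist_coeffs"],float))[0][:,0]
E
python3 - <<'E'
from h import *
for n in("top","side"):
    s=snapshot(n); cv2.imwrite(f"pics/{n}0.png",s["image"][:,:,::-1])
    print(n,np.round(s["position"]),np.round(s["rotation"],2).tolist(),s["fx"])
    for q in("small_tin","tin_bay","salt_shaker","kitchen_timer","espresso_cup"):
        print(q,[(np.round(b["bbox"]).tolist(),round(b["p"],2)) for b in boxes_of(s,q)[:4]])
o=ctrl.get_obs();print(o["time"],o["eef_pos"],o["tool_rot"])
E
```

```text
top [ 467. -207.  878.] [0.02, 0.0, -1.58] 498.10800743500204
small_tin [([221.0, 116.0, 38.0, 43.0], 0.9), ([230.0, 199.0, 39.0, 39.0], 0.81), ([171.0, 164.0, 46.0, 37.0], 0.79)]
tin_bay [([356.0, 190.0, 91.0, 92.0], 0.94)]
salt_shaker [([237.0, 274.0, 31.0, 29.0], 0.72)]
kitchen_timer [([334.0, 135.0, 31.0, 38.0], 0.55)]
espresso_cup [([293.0, 313.0, 48.0, 35.0], 0.93)]
side [474. 420. 596.] [0.85, 0.0, -3.07] 488.09989483922215
small_tin [([301.0, 271.0, 35.0, 55.0], 0.98), ([242.0, 312.0, 45.0, 64.0], 0.95), ([206.0, 272.0, 42.0, 58.0], 0.56)]
tin_bay [([303.0, 172.0, 78.0, 69.0], 0.9)]
salt_shaker [([382.0, 269.0, 26.0, 53.0], 0.79), ([245.0, 212.0, 35.0, 39.0], 0.62), ([303.0, 269.0, 35.0, 60.0], 0.45)]
kitchen_timer [([246.0, 212.0, 35.0, 37.0], 0.82)]
espresso_cup [([416.0, 237.0, 34.0, 49.0], 0.89)]
0.6 [ 232.82769988 -579.98724098  224.43147589] [-3.14149969e+00  6.44469508e-05  3.81775324e-01]
```

View pics/top0.png

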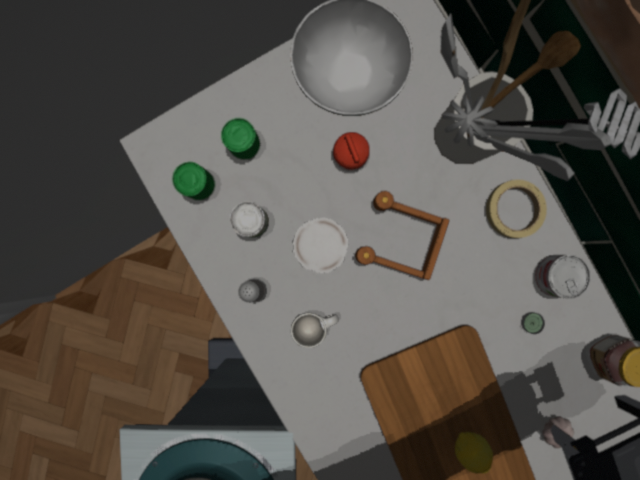

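View pics/side0.png

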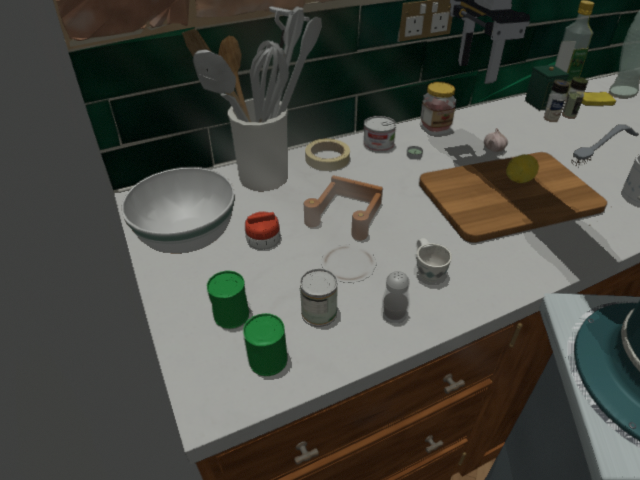

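The silver tin is at top (249,219) and side (319,296). The bay posts are at top (384,200) and (366,255). A pale disc lies at top (320,245), near the route. I'll measure these and zoom in on the disc.

```bash
python3 - <<'E'
from h import *
s=snapshot("top"); t=snapshot("side")
a=cv2.resize(s["image"][170:300,210:460],None,fx=3,fy=3,interpolation=cv2.INTER_CUBIC)
b=cv2.resize(t["image"][160:350,280:470],None,fx=3,fy=3,interpolation=cv2.INTER_CUBIC)
cv2.imwrite("pics/a.png",a[:,:,::-1]);cv2.imwrite("pics/b.png",b[:,:,::-1])
print("posts",at_z(s,384,200,50),at_z(s,366,255,50))
print("back corners z40",at_z(s,446,219,40),at_z(s,428,277,40))
print("tin top",at_z(s,248,217,72)," side", at_z(t,319,281,72))
print("disc",at_z(s,320,245,0),at_z(s,293,245,0),at_z(s,348,245,0), "side",at_z(t,348,263,0))
for n,u,v,z in(("salt",251,290,90),("timer",351,149,50),("cup",309,329,45),("green",239,134,72),("green",190,178,72)):print(n,at_z(s,u,v,z))
E
```

```text
Traceback (most recent call last):
  File "h.py", line 8, in at_z
    o,d=ray(s,u,v); return (o+d*(z-o[2])/d[2]).round(1)
        ~~~^^^^^^^
  File "h.py", line 6, in ray
    d=np.array(s["rotation"]).reshape(3,3)@np.array([p[0],-p[1],-1]); return np.array(s["position"]),d
      ~~~~~~~~~~~~~~~~~~~~~~~~~~~~~~~^^^^^
ValueError: cannot reshape array of size 3 into shape (3,3)
```

View pics/a.png

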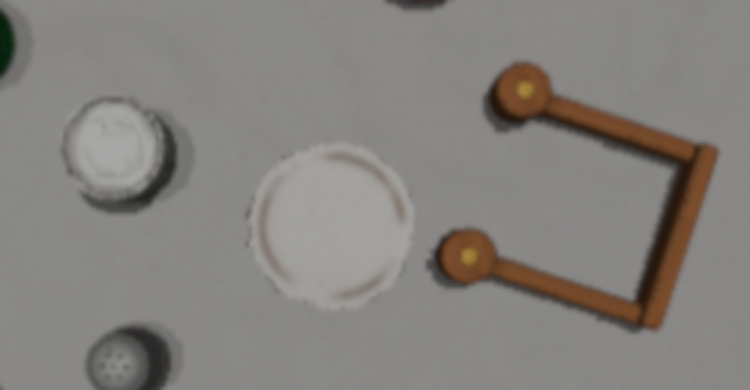

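View pics/b.png

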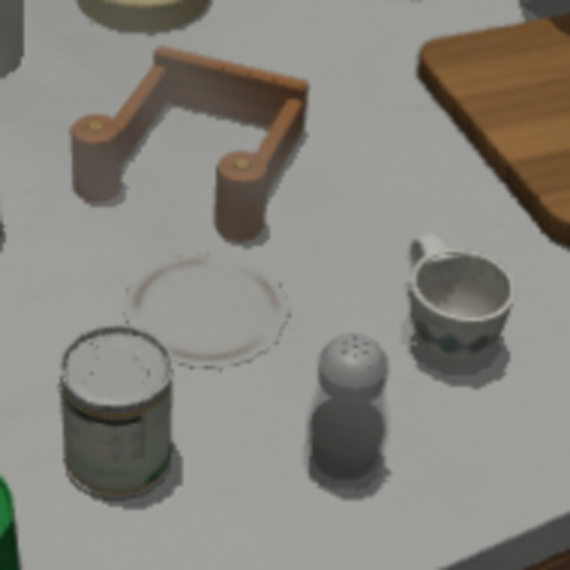

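The disc has no shadow and looks flat, possibly a slick patch. Refined top pixels are tin (248,219) and posts (385,200) and (366.3,255.3). The rotation is given as roll, pitch, yaw, so I'll fix my helper.

```bash
sed -i 's/np.array(s\["rotation"\]).reshape(3,3)/Rm(s)/' h.py; cat >> h.py <<'E'
from scipy.spatial.transform import Rotation as Ro
def Rm(s): return Ro.from_euler("xyz",s["rotation"]).as_matrix()
E
python3 - <<'E'
from h import *
s=snapshot("top"); t=snapshot("side")
p1=at_z(s,385,200,50);p2=at_z(s,366.3,255.3,50);print("posts",p1,p2,np.linalg.norm(p1-p2), "side",at_z(t,312,201.7,50),at_z(t,360.5,214.5,50))
print("back outer corners z40",at_z(s,448,220,40),at_z(s,428,278,40))
print("tin top",at_z(s,248.3,219.3,72)," side", at_z(t,319,282,72))
print("disc",at_z(s,320,245,0),at_z(s,293,245,0),at_z(s,348,245,0), "side",at_z(t,348,263,0))
m=(p1+p2)/2;d=p1-p2;x=np.array([d[1],-d[0]]) ;x/=np.linalg.norm(x)
if x@(at_z(s,438,249,40)-m)[:2]<0:x=-x
y=np.array([-x[1],x[0]]);print("mid",m,"x",x,"yaw",np.arctan2(x[1],x[0]))
f=lambda p:np.round([(p-m)[:2]@x,(p-m)[:2]@y])
for n,u,v,z in(("tin",248.3,219.3,72),("disc",320,245,0),("salt",251,290,90),("timer",351,149,50),("cup",309,329,45),("green",239,134,72),("green",190,178,72),("bowl",352,57,80),("back",438,249,40)):
  q=at_z(s,u,v,z);print(n,q,f(q))
E
```

```text
posts [ 552.8 -316.4   50. ] [ 460.8 -284.1   50. ] 97.5053331874723 side [ 551.1 -316.9   50. ] [ 459.6 -284.1   50. ]
back outer corners z40 [ 519.3 -424.5   40. ] [ 421.6 -389.1   40. ]
tin top [520.9 -91.3  72. ]  side [519.3 -87.5  72. ]
disc [ 479.3 -207.4    0. ] [ 479.6 -159.8    0. ] [ 478.9 -256.7    0. ] side [ 478.2 -207.4    0. ]
mid [ 506.8  -300.25   50.  ] x [-0.33126393 -0.94353813] yaw -1.9084391532361265
tin [520.9 -91.3  72. ] [-202.  -56.]
disc [ 479.3 -207.4    0. ] [-78. -57.]
salt [407.6 -97.5  90. ] [-158. -161.]
timer [ 638.9 -260.6   50. ] [-81. 112.]
cup [ 338.4 -187.9   45. ] [ -50. -196.]
green [661.2 -76.1  72. ] [-263.   71.]
green [589.7   4.7  72. ] [-315.  -23.]
bowl [ 785.7 -262.3   80. ] [-128.  251.]
back [ 470.3 -406.7   40. ] [113.   1.]
```

The scene measures consistently: posts are 97.5 mm apart against 98 nominal, and both cameras agree. In the bay frame the tin is at about (-203,-56), the patch at (-78,-57) with 48 mm radius, and the timer at (-81,112).

I'll push with both fingertips 24 mm apart as a centring fork. The route curves round the patch on its +y side, then goes straight in. First I move behind the tin.

Call:
move_arm --pt "2.4 3 6 0 0.15" --pt "2.4 5.5 11.5 0 0.32" --pt "2.4 8 17 0 0.48" --pt "2.4 10.5 22 0 0.64" --pt "2.4 13 27 0 0.8" --pt "2.4 15.5 32 0 0.95" --pt "2.4 18 37 0 1.1" --pt "2.4 20.5 42 0 1.25" --pt "2.4 23 47 0 1.4" --pt "2.4 25 51.5 0 1.5" --pt "2.4 26.5 54.5 0 1.578" --pt "2.4 26.5 54.5 0 1.578" --newtons 20

```text
time: 2.3
eef_pos: [498.5, -32.7, 224.5]
tool_rot: [3.141, -0.001, 1.964]
contact_force: [0.9, -0.5, 0.2]
opening: 23.7
gripper_force: 0.0
```

Call:
move_arm --pt "2.4 0 0 -5 0" --pt "2.4 0 0 -10 0" --pt "2.4 0 0 -14 0" --pt "2.4 0 0 -17 0" --pt "2.4 0 0 -18.5 0" --pt "2.4 0 0 -19.3 0" --pt "2.4 0 0 -19.3 0"

```text
time: 3.18
eef_pos: [498.1, -35.2, 31.8]
tool_rot: [3.141, 0.0, 1.959]
contact_force: [0.5, 0.1, -0.1]
opening: 24.2
gripper_force: 0.0
```

```bash
python3 - <<'E'
from h import *
t=snapshot("side"); o=ctrl.get_obs(); print(o["eef_pos"],o["tool_rot"],o["time"])
cv2.imwrite("pics/c.png",cv2.resize(t["image"][160:400,180:480],None,fx=2.5,fy=2.5)[:,:,::-1])
# path plan: tin centre in bay frame -> TCP world
m=np.array([506.,-300.]);x=np.array([-.331,-.944]);y=np.array([.944,-.331])
from scipy.interpolate import PchipInterpolator as P
pts=np.array([(-203,-56),(-160,-18),(-115,21),(-95,26),(-75,25.5),(-50,15),(-25,3),(-5,0),(30,0),(77,0)],float)
k=np.r_[0,np.cumsum(np.hypot(*np.diff(pts,axis=0).T))];f=P(k,pts)
n=0
from scipy.ndimage import gaussian_filter1d as g
S=np.arange(0,k[-1]+.1,5.);c=f(S);d=np.gradient(c,axis=0);h=g(np.unwrap(np.arctan2(d[:,1],d[:,0])),3,mode="nearest")
print(len(S))
for i,(q,a) in enumerate(zip(c,h)):
    tc=q-34*np.array([np.cos(a),np.sin(a)]); w=m+tc[0]*x+tc[1]*y
    print(i,q.round(),w.round(),"yaw %.2f"%(a-1.908+np.pi), "disc %.0f"%np.hypot(*(q-[-78,-57])))
E
```

```text
[498.27243437 -35.16213217  32.10845467] [3.14096074e+00 6.26727682e-04 1.95950264e+00] 3.225
63
0 [-203.  -56.] [507. -58.] yaw 1.96 disc 125
1 [-199.  -53.] [509. -63.] yaw 1.96 disc 121
2 [-196.  -49.] [511. -68.] yaw 1.96 disc 118
3 [-192.  -46.] [513. -72.] yaw 1.96 disc 114
4 [-188.  -43.] [515. -77.] yaw 1.96 disc 111
5 [-184.  -39.] [517. -81.] yaw 1.96 disc 108
6 [-181.  -36.] [519. -86.] yaw 1.96 disc 105
7 [-177.  -33.] [521. -91.] yaw 1.96 disc 102
8 [-173.  -29.] [522. -95.] yaw 1.96 disc 99
9 [-169.  -26.] [ 524. -100.] yaw 1.97 disc 96
10 [-166.  -23.] [ 526. -105.] yaw 1.97 disc 94
11 [-162.  -20.] [ 528. -110.] yaw 1.98 disc 92
12 [-158.  -16.] [ 529. -114.] yaw 1.99 disc 90
13 [-154.  -13.] [ 531. -119.] yaw 2.00 disc 88
14 [-151.   -9.] [ 533. -124.] yaw 2.00 disc 87
15 [-147.   -5.] [ 536. -128.] yaw 2.00 disc 86
16 [-144.   -1.] [ 538. -133.] yaw 1.99 disc 86
17 [-140.    2.] [ 541. -137.] yaw 1.98 disc 86
18 [-136.    6.] [ 544. -142.] yaw 1.95 disc 86
19 [-133.   10.] [ 548. -146.] yaw 1.91 disc 86
20 [-129.   13.] [ 551. -150.] yaw 1.86 disc 86
21 [-125.   16.
[... 1204 characters left out ...]
[ 520. -266.] yaw 1.16 disc 94
48 [2. 0.] [ 518. -271.] yaw 1.19 disc 99
49 [7. 0.] [ 516. -275.] yaw 1.21 disc 103
50 [12.  0.] [ 514. -280.] yaw 1.22 disc 107
51 [17.  0.] [ 512. -284.] yaw 1.23 disc 111
52 [22.  0.] [ 510. -289.] yaw 1.23 disc 115
53 [27.  0.] [ 508. -294.] yaw 1.23 disc 120
54 [32.  0.] [ 507. -298.] yaw 1.23 disc 124
55 [37.  0.] [ 505. -303.] yaw 1.23 disc 129
56 [42.  0.] [ 503. -308.] yaw 1.23 disc 133
57 [47.  0.] [ 502. -313.] yaw 1.23 disc 138
58 [52.  0.] [ 500. -317.] yaw 1.23 disc 142
59 [57.  0.] [ 498. -322.] yaw 1.23 disc 147
60 [62.  0.] [ 497. -327.] yaw 1.23 disc 152
61 [67.  0.] [ 495. -332.] yaw 1.23 disc 156
62 [72.  0.] [ 493. -336.] yaw 1.23 disc 161
```

View pics/c.png

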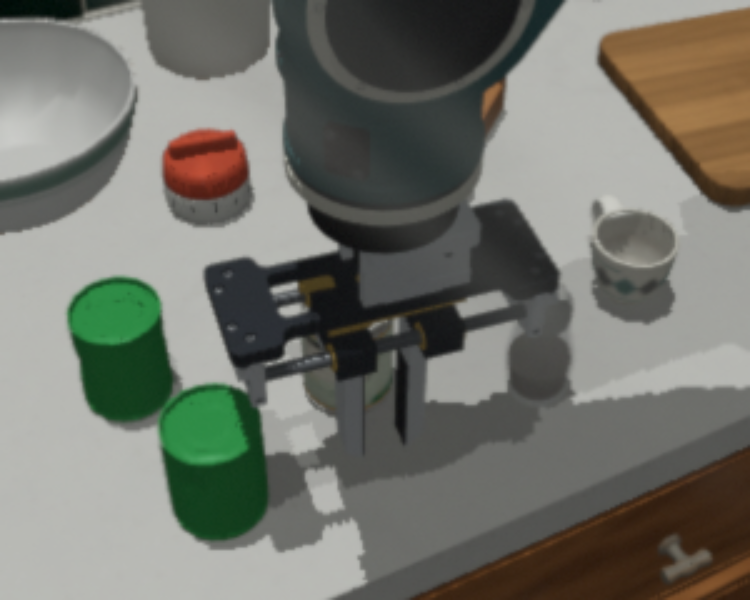

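The picture shows the fork behind the tin, with the fingertips at about (350,450) and (405,440) and clear of the green tins and the shaker. I'm starting the push.

Call:
move_arm --pt "2.4 0.3 -0.8 0 0" --pt "2.4 0.6 -1.6 0 0" --pt "2.4 0.9 -2.3 0 0" --pt "2.4 1.1 -2.8 0 0" --pt "2.4 1.3 -3.3 0 0" --pt "2.4 1.5 -3.7 0 0" --pt "2.4 1.7 -4.2 0 0" --pt "2.4 1.9 -4.6 0 0" --pt "2.4 2.1 -5.1 0 0" --pt "2.4 2.3 -5.6 0 0" --pt "2.4 2.5 -6.0 0 0" --pt "2.4 2.6 -6.5 0 0"

```text
time: 4.72
eef_pos: [524.1, -100.2, 31.4]
tool_rot: [3.141, 0.0, 1.96]
contact_force: [-0.6, 1.9, 1.8]
opening: 24.1
gripper_force: 0.9
```

```bash
python3 - <<'E'
from h import *
s=snapshot("top");t=snapshot("side"); o=ctrl.get_obs(); print(o["eef_pos"],o["tool_rot"][2],o["time"])
for p in(s,t):print([(np.round(b["bbox"]).tolist(),round(b["p"],2)) for b in boxes_of(p,"small_tin")[:4]])
a=cv2.resize(s["image"][100:360,160:460],None,fx=1.3,fy=1.3);b=cv2.resize(t["image"][160:420,180:480],None,fx=1.3,fy=1.3)
cv2.imwrite("pics/d.png",np.hstack([a,b])[:,:,::-1])
c=np.array([506,-300])+np.array([[-.331,.944],[-.944,-.331]])@[-169,-26]
for p in(s,t):print("expected tin top/base centre",proj(p,[[*c,72],[*c,0]]).round())
E
```

```text
[ 523.95790437 -100.73029183   31.3771312 ] 1.9590128968403262 4.825
[([278.0, 191.0, 15.0, 37.0], 0.51)]
[([296.0, 254.0, 28.0, 54.0], 0.97), ([242.0, 314.0, 46.0, 63.0], 0.82), ([204.0, 272.0, 44.0, 58.0], 0.7)]
expected tin top/base centre [[273. 209.]
 [277. 212.]]
expected tin top/base centre [[310. 261.]
 [311. 293.]]
```

View pics/d.png

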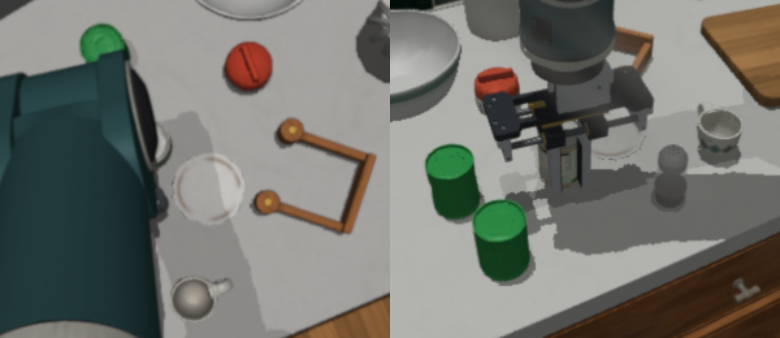

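The tin sits in the fork where I predicted: its right edge in the top view is at column 293 against 292.5 expected, and force is about 2 N. I'll keep following the path.

Call:
move_arm --pt "2.4 0.2 -0.5 0 0.01" --pt "2.4 0.4 -1.0 0 0.01" --pt "2.4 0.5 -1.4 0 0.02" --pt "2.4 0.7 -1.9 0 0.03" --pt "2.4 0.9 -2.4 0 0.04" --pt "2.4 1.2 -2.8 0 0.04" --pt "2.4 1.4 -3.3 0 0.03" --pt "2.4 1.7 -3.7 0 0.02" --pt "2.4 2.0 -4.2 0 -0.01" --pt "2.4 2.4 -4.6 0 -0.05" --pt "2.4 2.7 -5.0 0 -0.1" --pt "2.4 3.0 -5.4 0 -0.16"

```text
time: 6.42
eef_pos: [554.2, -154.2, 31.4]
tool_rot: [3.141, 0.0, 1.796]
contact_force: [0.1, -0.1, -0.2]
opening: 23.9
gripper_force: 0.4
```

```bash
cat > chk.py <<'E'
import sys
from h import *
def chk(e):
    s=snapshot("top");t=snapshot("side"); o=ctrl.get_obs(); print(o["eef_pos"].round(1),o["tool_rot"][2].round(3),o["time"])
    yaw=o["tool_rot"][2]; 
    c=o["eef_pos"][:2]-34*np.array([np.cos(yaw),np.sin(yaw)])
    X=np.array([-.331,-.944]);Y=np.array([.944,-.331]);print("fork centre in bay",((c-[506,-300])@X).round(1),((c-[506,-300])@Y).round(1))
    a=np.linspace(0,6.283,60);P=np.c_[c[0]+28.5*np.cos(a),c[1]+28.5*np.sin(a)]
    for p in(s,t):
        q=proj(p,np.vstack([np.c_[P,P[:,0]*0],np.c_[P,P[:,0]*0+72]]))
        print("tin",[(np.round(b["bbox"]).tolist(),round(b["p"],2)) for b in boxes_of(p,"small_tin")[:4]],"exp l,t,r,b",q.min(0).round(),q.max(0).round())
    return s,t
if __name__=="__main__": chk(0)
E
python3 chk.py
```

```text
[ 554.2 -154.4   31.5] 1.797 6.525
fork centre in bay -124.6 15.5
tin [([172.0, 163.0, 32.0, 40.0], 0.85), ([232.0, 115.0, 17.0, 8.0], 0.62)] exp l,t,r,b [290. 176.] [325. 214.]
tin [([282.0, 231.0, 28.0, 54.0], 0.97), ([242.0, 315.0, 48.0, 62.0], 0.65), ([209.0, 272.0, 42.0, 58.0], 0.62), ([415.0, 240.0, 38.0, 42.0], 0.55)] exp l,t,r,b [281. 226.] [316. 280.]
```

Call:
move_arm --pt "2.4 0.4 -0.4 0 -0.07" --pt "2.4 0.7 -0.9 0 -0.14" --pt "2.4 0.9 -1.3 0 -0.21" --pt "2.4 1.2 -1.8 0 -0.29" --pt "2.4 1.4 -2.4 0 -0.36" --pt "2.4 1.6 -2.9 0 -0.43" --pt "2.4 1.6 -3.4 0 -0.5" --pt "2.4 1.7 -4.0 0 -0.57" --pt "2.4 1.7 -4.5 0 -0.64" --pt "2.4 1.7 -5.1 0 -0.71" --pt "2.4 1.8 -5.7 0 -0.78" --pt "2.4 1.7 -6.2 0 -0.84"

```text
time: 8.12
eef_pos: [571.0, -215.9, 31.4]
tool_rot: [-3.142, -0.0, 0.959]
contact_force: [0.8, 0.7, -0.3]
opening: 23.8
gripper_force: 0.4
```

```bash
python3 - <<'E'
from chk import *
s,t=chk(0)
a=cv2.resize(s["image"][130:310,260:460],None,fx=1.9,fy=1.9);b=cv2.resize(t["image"][160:340,220:420],None,fx=1.9,fy=1.9)
cv2.imwrite("pics/e.png",np.hstack([a,b])[:,:,::-1])
E
```

```text
[ 570.7 -216.3   31.4] 0.959 8.225
fork centre in bay -67.7 24.2
tin [([169.0, 162.0, 49.0, 40.0], 0.82), ([219.0, 117.0, 38.0, 41.0], 0.64)] exp l,t,r,b [324. 182.] [360. 220.]
tin [([298.0, 227.0, 27.0, 34.0], 0.91), ([207.0, 272.0, 41.0, 57.0], 0.83), ([243.0, 312.0, 47.0, 65.0], 0.63)] exp l,t,r,b [291. 206.] [324. 258.]
```

View pics/e.png

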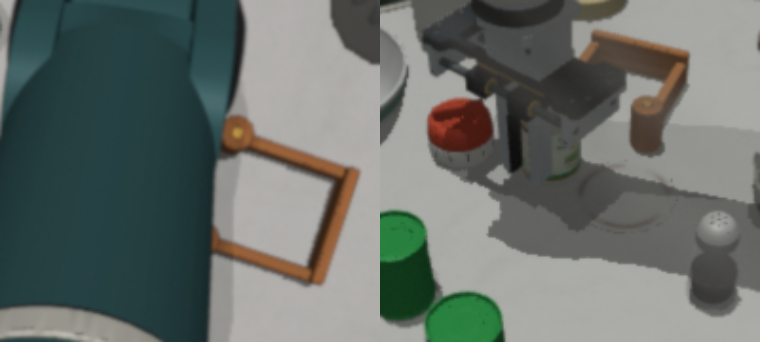

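The picture shows the tin in the fork: its right and bottom edges are at about side (325,255) against (324,258) expected. It is clear of the patch and the timer. Next I bend toward the gap.

Call:
move_arm --pt "2.4 -0.2 -0.5 0 -0.06" --pt "2.4 -0.5 -0.9 0 -0.11" --pt "2.4 -0.8 -1.4 0 -0.14" --pt "2.4 -1.1 -1.8 0 -0.16" --pt "2.4 -1.4 -2.1 0 -0.16" --pt "2.4 -1.9 -2.4 0 -0.14" --pt "2.4 -2.3 -2.7 0 -0.12" --pt "2.4 -2.8 -2.9 0 -0.08" --pt "2.4 -3.2 -3.2 0 -0.03" --pt "2.4 -3.2 -3.2 0 -0.03"

```text
time: 9.57
eef_pos: [538.4, -248.4, 31.4]
tool_rot: [-3.141, 0.0, 0.93]
contact_force: [0.8, 0.1, -0.4]
opening: 24.0
gripper_force: 0.0
```

```bash
python3 - <<'E'
from chk import *
s,t=chk(0)
print("timer",[(np.round(b["bbox"]).tolist(),round(b["p"],2)) for b in boxes_of(t,"kitchen_timer")[:2]])
cv2.imwrite("pics/f.png",cv2.resize(t["image"][160:300,240:420],None,fx=4,fy=4,interpolation=cv2.INTER_CUBIC)[:,:,::-1])
E
```

```text
[ 538.8 -248.1   31.4] 0.929 9.675
fork centre in bay -27.4 3.6
tin [([169.0, 164.0, 47.0, 38.0], 0.89), ([220.0, 119.0, 39.0, 40.0], 0.75)] exp l,t,r,b [342. 202.] [379. 239.]
tin [([206.0, 274.0, 43.0, 56.0], 0.77), ([312.0, 210.0, 33.0, 39.0], 0.66), ([244.0, 314.0, 45.0, 63.0], 0.56)] exp l,t,r,b [312. 197.] [344. 247.]
timer [([243.0, 210.0, 37.0, 38.0], 0.88)]
```

View pics/f.png

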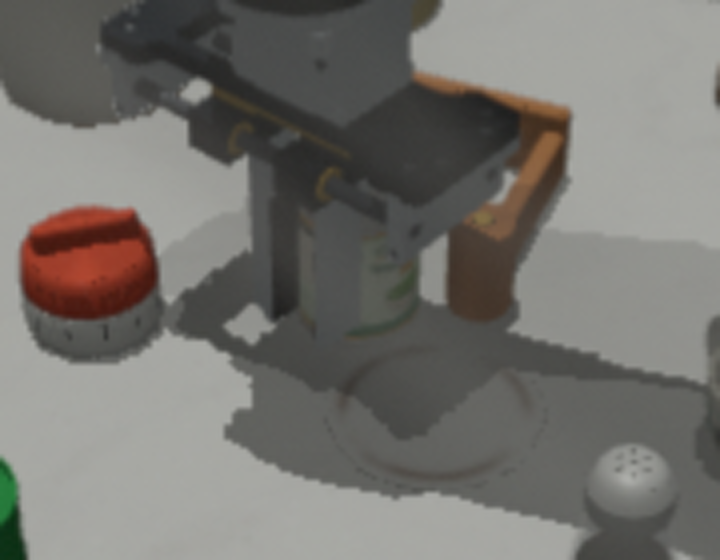

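The tin's right edge is at 345 against 344 expected, and the picture shows it aimed at the gap with the post at (480,260) in the crop clear. The timer hasn't moved. Going through the gap.

Call:
move_arm --pt "2.4 -0.4 -0.3 0 0.05" --pt "2.4 -0.8 -0.7 0 0.1" --pt "2.4 -1.2 -1.0 0 0.15" --pt "2.4 -1.6 -1.4 0 0.19" --pt "2.4 -1.9 -1.8 0 0.23" --pt "2.4 -2.1 -2.3 0 0.26" --pt "2.4 -2.3 -2.7 0 0.28" --pt "2.4 -2.5 -3.2 0 0.29" --pt "2.4 -2.7 -3.6 0 0.3" --pt "2.4 -2.9 -4.1 0 0.3" --pt "2.4 -3.1 -4.6 0 0.3" --pt "2.4 -3.2 -5.0 0 0.3"

```text
time: 11.32
eef_pos: [506.6, -298.4, 31.4]
tool_rot: [-3.141, 0.0, 1.229]
contact_force: [-0.1, 2.3, 0.3]
opening: 24.1
gripper_force: 0.7
```

```bash
python3 - <<'E'
from chk import *
s,t=chk(0); print(ctrl.get_obs()["contact_force"].round(1))
a=cv2.resize(s["image"][170:300,340:470],None,fx=2.9,fy=2.9);b=cv2.resize(t["image"][150:280,280:410],None,fx=2.9,fy=2.9)
cv2.imwrite("pics/g.png",np.hstack([a,b])[:,:,::-1])
E
```

```text
[ 506.6 -298.6   31.4] 1.229 11.425
fork centre in bay 32.5 -0.0
tin [([172.0, 162.0, 44.0, 45.0], 0.77), ([223.0, 116.0, 35.0, 42.0], 0.66)] exp l,t,r,b [374. 216.] [413. 252.]
tin [([244.0, 314.0, 46.0, 60.0], 0.98), ([206.0, 271.0, 43.0, 57.0], 0.68), ([330.0, 187.0, 26.0, 45.0], 0.63), ([306.0, 176.0, 77.0, 64.0], 0.23)] exp l,t,r,b [327. 180.] [358. 229.]
[ 0.  -0.7 -0. ]
```

View pics/g.png

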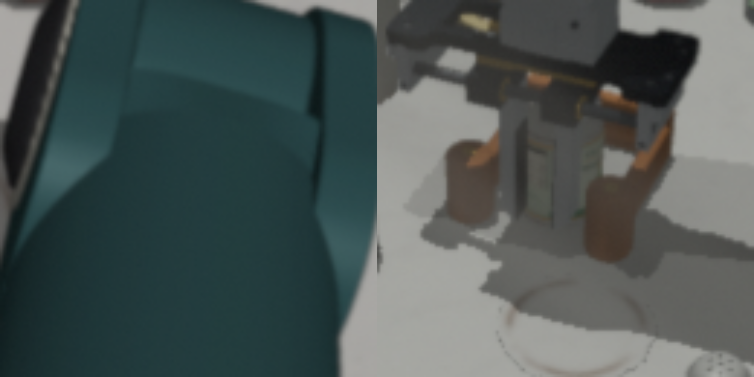

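The tin is through the gap, standing between the posts and in the fork. I'll push on to the back rail slowly.

Call:
move_arm --pt "2.4 -0.15 -0.45 0 0" --pt "2.4 -0.3 -0.9 0 0" --pt "2.4 -0.45 -1.35 0 0" --pt "2.4 -0.65 -1.8 0 0" --pt "2.4 -0.8 -2.25 0 0" --pt "2.4 -0.95 -2.7 0 0" --pt "2.4 -1.05 -3.05 0 0" --pt "2.4 -1.15 -3.35 0 0" --pt "2.4 -1.25 -3.6 0 0" --pt "2.4 -1.3 -3.75 0 0" --pt "2.4 -1.37 -3.9 0 0" --pt "2.4 -1.37 -3.9 0 0"

```text
time: 13.02
eef_pos: [493.1, -337.1, 31.4]
tool_rot: [-3.142, 0.0, 1.23]
contact_force: [1.0, -0.3, -0.6]
opening: 24.2
gripper_force: 0.0
```

Call:
move_arm --pt "2.4 -0.03 -0.1 0 0" --pt "2.4 -0.07 -0.2 0 0" --pt "2.4 -0.1 -0.28 0 0" --pt "2.4 -0.1 -0.28 0 0"

```text
time: 13.52
eef_pos: [492.3, -339.5, 31.4]
tool_rot: [-3.142, -0.0, 1.23]
contact_force: [1.3, 2.7, 1.2]
opening: 24.3
gripper_force: 1.3
```

Call:
move_arm --pt "2.4 -0.03 -0.08 0 0" --pt "2.4 -0.05 -0.15 0 0" --pt "2.4 -0.05 -0.15 0 0"

```text
time: 13.9
eef_pos: [492.3, -339.8, 31.5]
tool_rot: [-3.141, -0.002, 1.231]
contact_force: [2.6, 10.6, 3.4]
opening: 23.8
gripper_force: 4.6
```

At 10 N the tin is against the rail. Backing off, then raising.

Call:
move_arm --pt "2.4 0.15 0.4 0 0" --pt "2.4 0.4 1.1 0 0" --pt "2.4 0.9 2.6 0 0" --pt "2.4 1.3 3.8 0 0" --pt "2.4 1.3 3.8 1 0" --pt "2.4 1.3 3.8 5 0" --pt "2.4 1.3 3.8 10 0" --pt "2.4 1.3 3.8 15 0" --pt "2.4 1.3 3.8 19 0" --pt "2.4 -3 8 19 0" --pt "2.4 -8 12 19 0" --pt "2.4 -12 16 19 0"

```text
time: 15.4
eef_pos: [369.9, -180.5, 221.9]
tool_rot: [3.141, 0.001, 1.229]
contact_force: [1.0, 0.7, 1.4]
opening: 23.9
gripper_force: 0.0
```

```bash
python3 - <<'E'
from h import *
s=snapshot("top");t=snapshot("side");print(ctrl.get_obs()["eef_pos"].round())
for p in(s,t):
  for q in("small_tin","salt_shaker","kitchen_timer","espresso_cup"):print(q,[(np.round(b["bbox"]).tolist(),round(b["p"],2)) for b in boxes_of(p,q)[:4]])
a=cv2.resize(s["image"][130:330,230:460],None,fx=1.7,fy=1.7);b=cv2.resize(t["image"][140:340,230:460],None,fx=1.7,fy=1.7)
cv2.imwrite("pics/h.png",np.hstack([a,b])[:,:,::-1])
for x in(68,76):
  c=np.array([506,-300])+np.array([-.331,-.944])*x; print(x,proj(s,[[*c,72]]).round(),proj(t,[[*c,72],[*c,0]]).round().tolist())
E
```

```text
[ 368. -179.  222.]
small_tin [([223.0, 114.0, 33.0, 43.0], 0.92), ([171.0, 162.0, 47.0, 37.0], 0.8)]
salt_shaker [([238.0, 279.0, 27.0, 18.0], 0.56)]
kitchen_timer [([333.0, 134.0, 36.0, 35.0], 0.9)]
espresso_cup []
small_tin [([338.0, 170.0, 30.0, 48.0], 0.74), ([240.0, 312.0, 48.0, 66.0], 0.74), ([207.0, 270.0, 42.0, 60.0], 0.71)]
salt_shaker [([383.0, 269.0, 25.0, 52.0], 0.83)]
kitchen_timer [([246.0, 210.0, 34.0, 39.0], 0.81)]
espresso_cup [([417.0, 238.0, 33.0, 44.0], 0.57)]
68 [[417. 241.]] [[349.0, 179.0], [348.0, 209.0]]
76 [[421. 243.]] [[351.0, 177.0], [350.0, 207.0]]
```

View pics/h.png

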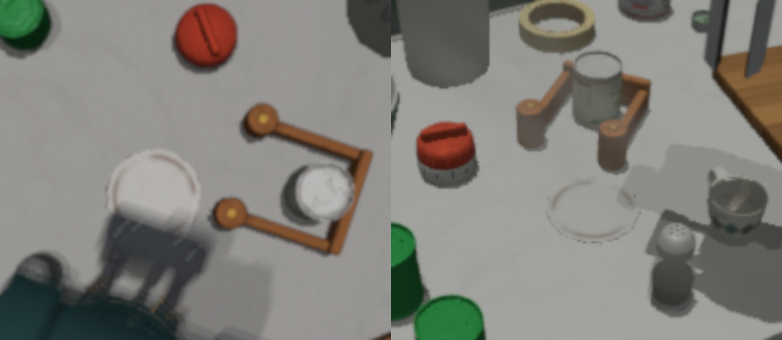

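The tin stands upright against the back rail, with its top centre at about top (420.6,242.4) against (421,243) expected for touching. The bystanders haven't moved, so I'm handing in.

```bash
python3 -c "
from plant import order
print(order.sign_off())"
```

```text
the job is handed in; nothing more can be done
None
```

I pushed the small tin through the gap and left it standing upright against the bay's back rail, with the shaker, timer and cup unmoved in the last camera check; the job is handed in, but sign-off returned no verdict.

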